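# Rack the bearing-press sleeves in order of size

## Task

Take the four steel press sleeves out of the blue-grey tray and stand them, mouth up, in the four empty pockets of the plywood rack so that the whole row of six runs in order of diameter from the largest, already standing in one end pocket, down to the smallest, in the other. Set each sleeve flat on the floor of its pocket near the middle, and leave the two end sleeves where they are.

Things in the scene. Friction and masses are not known exactly. Their poses are not given: they have to be found in the camera images.
- sleeve_52: Loose turned-steel press sleeve, the second largest of six: upright round cup 52 mm across, 49 mm high, wall 5 mm, mouth up, about 320 g. Origin: centre of its underside, z up. Starts anywhere in a row of four along the blue-grey tray (165 x 352 mm, walls 32 mm high, floor 4 mm thick, long side within 7 degrees of y), 40 mm or more clear of its long walls.
- sleeve_44: Loose turned-steel press sleeve, the third largest of six: upright round cup 44 mm across, 44 mm high, wall 5 mm, mouth up, about 240 g. Origin: centre of its underside, z up. Starts anywhere in a row of four along the blue-grey tray (165 x 352 mm, walls 32 mm high, floor 4 mm thick, long side within 7 degrees of y), 40 mm or more clear of its long walls.
- sleeve_36: Loose turned-steel press sleeve, the fourth largest of six: upright round cup 36 mm across, 39 mm high, wall 5 mm, mouth up, about 170 g. Origin: centre of its underside, z up. Starts anywhere in a row of four along the blue-grey tray (165 x 352 mm, walls 32 mm high, floor 4 mm thick, long side within 7 degrees of y), 40 mm or more clear of its long walls.
- sleeve_28: Loose turned-steel press sleeve, the fifth largest of six: upright round cup 28 mm across, 34 mm high, wall 5 mm, mouth up, about 100 g. Origin: centre of its underside, z up. Starts anywhere in a row of four along the blue-grey tray (165 x 352 mm, walls 32 mm high, floor 4 mm thick, long side within 7 degrees of y), 40 mm or more clear of its long walls.
- sleeve_60: The largest sleeve: outer diameter 60 mm, height 54 mm, same make, loose. Origin at the centre of its underside, z up. It already stands in the end pocket at one end of the rack (either end) and stays there.
- sleeve_20: The smallest sleeve: outer diameter 20 mm, height 29 mm, same make, loose. Origin at the centre of its underside, z up. It already stands in the end pocket at the other end of the rack and stays there.
- pocket_a: Empty round pocket of the plywood rack, next to the +y (robot's left) end pocket: 70 mm across, 4 mm deep, dark rubber floor. Origin: centre of the pocket floor, z up, y along the row. The rack is a fixed board 94 x 476 x 20 mm, top 4 mm above this point, with six such pockets in a straight row 76 mm apart, left-right within 7 degrees.
- pocket_b: Empty round pocket of the plywood rack, second of the four from the +y end: 70 mm across, 4 mm deep, dark rubber floor. Origin: centre of the pocket floor, z up, y along the row. The rack is a fixed board 94 x 476 x 20 mm, top 4 mm above this point, with six such pockets in a straight row 76 mm apart, left-right within 7 degrees.
- pocket_c: Empty round pocket of the plywood rack, third of the four from the +y end: 70 mm across, 4 mm deep, dark rubber floor. Origin: centre of the pocket floor, z up, y along the row. The rack is a fixed board 94 x 476 x 20 mm, top 4 mm above this point, with six such pockets in a straight row 76 mm apart, left-right within 7 degrees.
- pocket_d: Empty round pocket of the plywood rack, next to the -y (robot's right) end pocket: 70 mm across, 4 mm deep, dark rubber floor. Origin: centre of the pocket floor, z up, y along the row. The rack is a fixed board 94 x 476 x 20 mm, top 4 mm above this point, with six such pockets in a straight row 76 mm apart, left-right within 7 degrees.
Mind the look-alikes: they are no part of the job. What is shaped like the sleeve_20 but red is not meant.

How it is judged:
By the outcome, as a careful person would: the job done as asked, in the order asked, and still so for the second after the job is handed in, with the robot touching nothing.
It also fails if it takes over 86 s, if anything falls off the work surface, if the arm or the gripper's body presses on something with over 40 N, if the wrist force passes 120 N, or if a joint passes its speed limit or range.

## Robot

A 6-joint arm with a two-finger parallel gripper is mounted at the origin on the work surface. World frame = base frame: x ahead of the robot, y to its left, z up, the work surface at z = 0. Lengths are in mm, angles in rad, forces in N, time in s.
With the tool pointing down it reaches from about 300 to 775 mm from the base axis. Payload 14.6 kg.
Tool frame: the origin (TCP) lies between the finger pads; the fingertips stand 22 mm ahead of it and the grasp point (between the pads) lies 3 mm ahead of it (finger_overhang is the distance from the TCP to the fingertips, in mm); z points along the fingers, y is the direction in which the jaws open and shut (so a half turn about z gives the same grasp; the last joint's range is limited). The gripper opens to 94 mm and grips with 3 to 60 N. Pads are 16 mm wide; open, the fingers measure 119 mm over their backs; the gripper's body (75 mm by 177 mm) begins 78 mm behind the grasp point.
Start: joints at [1.249, 0.3, 1.521, -0, 1.321, -0.067], TCP at [138.626, 532.233, 227.446] pointing down, gripper open.
Joint ranges: [-3.03, 3.03], [-0.79, 2.21], [0.23, 2.52], [-1.04, 4.18], [0, 3.07], [-2.55, 2.55]. Speed limits (rad/s): [2.22, 2.22, 2.57, 3.14, 3.14, 3.14].

## Interface

Orientations are given as [roll, pitch, yaw] about the fixed x, y, z axes, in that order (R = Rz(yaw) Ry(pitch) Rx(roll)).
In Python, from cell import * gives the robot as it stands.
- The arm moves only by the tool jog_arm, never from a script. Its argument "increments" is a list of rows, each a list of 7 numbers: the shift along the tool's x, y, z in cm, then the turn, a rotation vector about the tool's x, y, z in degrees, then the finger opening in cm, from 0 to 9.4. In form: [[x, y, z, wx, wy, wz, grip], ...]. A call has 1 to 20 rows; each row shifts and turns the commanded pose from where the row before left it, along the tool's axes as they then stand; what a row does not reach is not made up. A row lasts 1/8 s, in which the tool goes at most 62.5 mm and 10.7 degrees, less where a joint would pass 70% of its speed; a pose out of reach is approached as far as the arm can. A call is refused whole if a number of a shift passes 6.25 or a number of a turn 10.7, either way. A call with a gripper value outside its range is refused whole. The fingers move at their own pace and stop on an object; "squeeze" is the grip in N (left out, the last holds). Time passes only in rows, so rows that do not move let the fingers close. It gives the time, the measured TCP pose, the force and the opening at its end, in the units of the state.
- read_state(): the state, without advancing time (a new reading comes with each control period).
- camera(name): name is "scene" or "side" or "wrist"; returns a dict with "image" (420x560x3 uint8, red, green, blue), "K" (3x3 intrinsics, pixels), "rvec" (rotation vector, rad) and "tvec" (3), from world to camera coordinates, as OpenCV has them. Camera axes: x right, y down, z forward; pixel columns grow to the right and rows downward; lengths in mm; the calibration is good to about 2 mm. A picture is of the moment at which its call begins. There is no depth.
- sign_off(): hands the job in, once; it reports no verdict.
Trained networks look in a picture, given as the dict that the camera call returned (one of the last four; its "shot" number tells which), for a name from the list of things; names that differ only in an ending like _2 or _b are one class to them, and where a whole thing is asked for, a point or a joint stands for the part that bears it (a point fixed in the world has none). Each returns a list of dicts, best first, with "conf" (0 to 1); they miss things now and then, are a little off and sometimes report something else, mostly with a low value. They report only what shows in the picture. A call takes as long as a camera call. They do not tell look-alikes from the thing itself.
- recognise(picture, name): "centre" ([x, y, z] in mm, in the coordinates of the camera as it stood for that picture, good to about 4 mm: the middle of the surface that is visible of it).
- regions_of(picture, name): "mask" (420x560 bool, what is visible of it).
The state is a dict: "clock": time; "joints": joint angles; "qd": joint speeds; "effort": joint torques, N m; "eef_pos": TCP position; "eef_rot": TCP orientation; "wrist_force": force on the tool from outside, world axes, zero at the start; "moment": the same for the moment, N m; "finger_gap": finger opening in mm.
Only numpy, scipy, OpenCV 4.12 (cv2) and the standard library are available. Lean on these libraries where they do the work, as an engineer would, in place of code of your own. Each camera call takes 0.05 s, during which the arm holds its last target.

## Working session

There is one attempt and no reset: what is moved stays moved. The work goes in short steps, Python scripts to look and compute and a tool call to move; the robot and the scene stay as the last step left them, time stands still between calls to the robot, and variables do not carry over. Pictures are saved under pics/ and viewed, and the job is handed in when it is done.

Besides the shell and the picture viewer there is one more tool, called as name(argument=value, ...) on one line, values as JSON. jog_arm: Moves the arm, as the interface text tells. Its arguments: {"type":"object","properties":{"increments":{"type":"array"},"squeeze":{"type":"number"}},"required":["increments"]}

```bash
mkdir -p pics; ls; python3 - <<'E'
from cell import *
import cv2
s=read_state();print(s)
for n in ("scene","side","wrist"):
    c=camera(n);cv2.imwrite(f"pics/{n}0.png",c["image"][:,:,::-1]);print(n,c["K"].tolist(),c["rvec"],c["tvec"])
E
```

```text
pics
{'clock': 0.0, 'joints': array([ 1.24941821e+00,  3.00474494e-01,  1.52158683e+00, -2.17326029e-05,
        1.32067167e+00, -6.65930127e-02]), 'qd': array([-0.00017842,  0.00022151, -0.00082132, -0.00111079, -0.0014271 ,
        0.00052605]), 'effort': array([-5.91348726e-04, -5.31809950e+01, -3.52727580e+01,  7.08236382e-02,
        2.43831240e-02, -1.15288944e-04]), 'eef_pos': array([138.55093679, 532.02166432, 226.88201624]), 'eef_rot': array([-3.14045345e+00, -5.48786285e-05,  2.88681291e+00]), 'wrist_force': array([-0.56055646, -0.20795156,  0.26344064]), 'moment': array([ 0.00021084, -0.00343144,  0.04192875]), 'finger_gap': 93.91474354737774}
scene [[428.28630794456046, 0.0, 285.26850706332203], [0.0, 428.28630794456046, 208.40911715281493], [0.0, 0.0, 1.0]] [ 1.62130748  1.92791769 -0.80359249] [  67.26853376 -375.01637465 1333.30404081]
side [[415.9215200091663, 0.0, 276.9339572725854], [0.0, 415.9215200091663, 206.51108575460322], [0.0, 0.0, 1.0]] [ 2.3499604  -0.41620441  0.15919422] [-542.68624377  178.86965024  578.96434688]
wrist [[311.88173722337206, 0.0, 279.02826917537703], [0.0, 311.88173722337206, 212.329265790956], [0.0, 0.0, 1.0]] [-2.31084881 -1.78524614 -0.23811246] [-548.10824465  -26.6309071   390.03369107]
```

View pics/scene0.png

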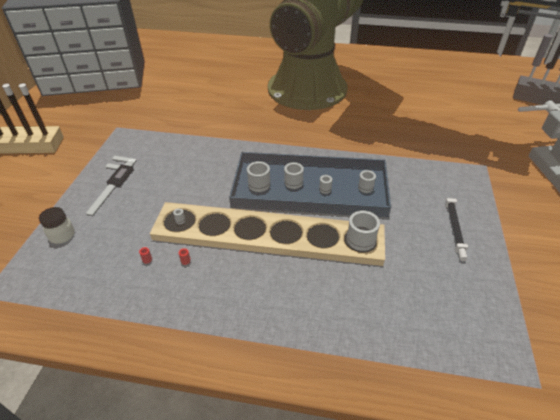

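View pics/side0.png

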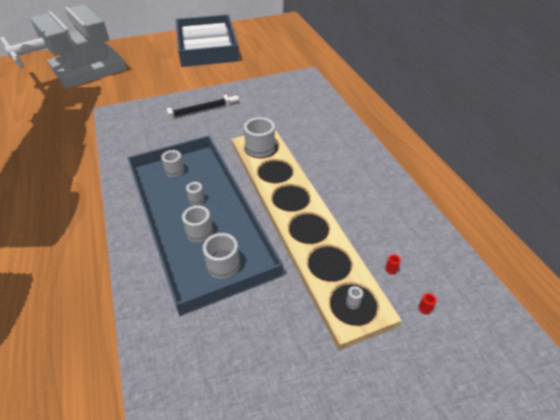

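View pics/wrist0.png

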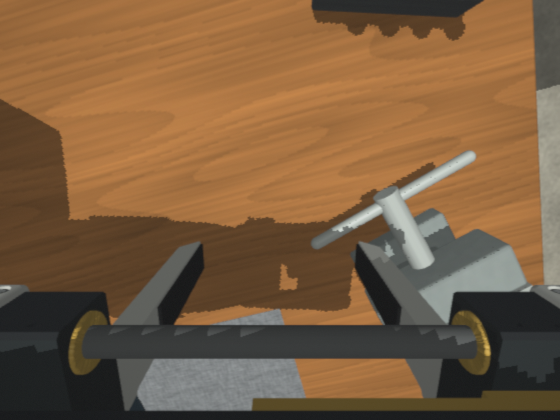

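The scene view shows the tray with four sleeves at about (259,176), (293,175), (326,184) and (367,181). The rack has sleeve_60 at (363,230), on its +y end, and sleeve_20 at (179,215). The two red look-alikes are at (146,255) and (184,256), off the rack. Next I'll measure positions.

```bash
cat > h.py <<'E'
from cell import *
import cv2, numpy as np
from scipy.optimize import least_squares
D={'sleeve_52':(52,49),'sleeve_44':(44,44),'sleeve_36':(36,39),'sleeve_28':(28,34),'sleeve_60':(60,54),'sleeve_20':(20,29)}
def ray(c,uv,z):
    R=cv2.Rodrigues(np.array(c['rvec'],float))[0];t=np.array(c['tvec'],float).ravel()
    d=R.T@np.linalg.inv(c['K'])@np.array([uv[0],uv[1],1.]);o=-R.T@t
    return o+d*(z-o[2])/d[2]
def proj(c,P): return cv2.projectPoints(np.array(P,float).reshape(-1,3),np.array(c['rvec'],float),np.array(c['tvec'],float),np.array(c['K']),None)[0].reshape(-1,2)
def wpt(c,p):
    R=cv2.Rodrigues(np.array(c['rvec'],float))[0];return R.T@(np.array(p)-np.array(c['tvec'],float).ravel())
A=np.linspace(0,2*np.pi,72,endpoint=False)
def hullc(c,xy,d,h,z):
    P=[[xy[0]+d/2*np.cos(a),xy[1]+d/2*np.sin(a),zz] for a in A for zz in ((z,z+h) if h else (z,))]
    q=cv2.convexHull(proj(c,P).astype(np.float32)); m=cv2.moments(q); return np.array([m['m10'],m['m01']])/m['m00'], m['m00']
def fit(c,mask,d,h,z):
    m=cv2.moments(cv2.convexHull(np.argwhere(mask)[:,::-1].astype(np.float32)))
    uv=np.array([m['m10'],m['m01']])/m['m00']
    r=least_squares(lambda x:hullc(c,x,d,h,z)[0]-uv,ray(c,uv,z+h/2)[:2])
    return r.x,uv,m['m00']/hullc(c,r.x,d,h,z)[1]
E
python3 - <<'E'
from h import *
for n in ("scene","side"):
    c=camera(n)
    for k,(d,h) in D.items():
        for r in regions_of(c,k)[:4]:
            z=20-4 if k in('sleeve_60','sleeve_20') else 4
            x,uv,a=fit(c,r['mask'],d,h,z); print(n,k,round(r['conf'],2),uv.round(),x.round(1),'arearatio',round(a,2))
    for r in regions_of(c,'pocket_a'):
        x,uv,a=fit(c,r['mask'],70,0,16); print(n,'pocket',round(r['conf'],2),uv.round(),x.round(1),round(a,2))
E
```

```text
scene sleeve_52 0.74 [294. 175.] [453.4  30.9] arearatio 0.59
scene sleeve_52 0.68 [325. 184.] [470.8 106.2] arearatio 0.27
scene sleeve_52 0.65 [363. 230.] [598.2 196.7] arearatio 1.28
scene sleeve_52 0.63 [367. 182.] [447.4 198.1] arearatio 0.43
scene sleeve_44 0.74 [294. 175.] [450.5  30.5] arearatio 0.8
scene sleeve_44 0.68 [325. 184.] [467.9 106. ] arearatio 0.36
scene sleeve_44 0.65 [363. 230.] [595.8 197. ] arearatio 1.75
scene sleeve_44 0.63 [367. 182.] [444.5 198.4] arearatio 0.59
scene sleeve_36 0.74 [294. 175.] [447.5  30. ] arearatio 1.15
scene sleeve_36 0.68 [325. 184.] [465.  105.9] arearatio 0.52
scene sleeve_36 0.65 [363. 230.] [593.4 197.2] arearatio 2.52
scene sleeve_36 0.63 [367. 182.] [441.5 198.6] arearatio 0.84
scene sleeve_28 0.74 [294. 175.] [444.6  29.6] arearatio 1.78
scene sleeve_28 0.68 [325. 184.] [462.1 105.8] arearatio 0.81
scene sleeve_28 0.65 [363. 230.] [591.1 197.4] arearatio 3.92
scene sleeve_28 0.63 [367. 182.] [438.5 198.8] arearatio 1.31
scene sleeve_60 0.74 [294. 175.] [470.3  33.4] arearatio 0.44
scene sleeve_60 0.68 [325. 184.] [487.2 107. ] 
[... 1560 characters left out ...]
aratio 0.47
side sleeve_60 0.87 [196. 224.] [446.7  14.8] arearatio 0.49
side sleeve_60 0.87 [259. 136.] [611.1 196.2] arearatio 0.94
side sleeve_60 0.82 [427. 303.] [ 706.3 -233.4] arearatio 0.11
side sleeve_60 0.74 [354. 298.] [ 618.5 -191.8] arearatio 0.11
side sleeve_20 0.87 [196. 224.] [447.   26.5] arearatio 3.53
side sleeve_20 0.87 [259. 136.] [615.9 212.5] arearatio 6.49
side sleeve_20 0.82 [427. 303.] [ 714.4 -228.4] arearatio 0.81
side sleeve_20 0.74 [354. 298.] [ 624.  -185.5] arearatio 0.8
side pocket 0.88 [329. 264.] [ 621.4 -111.5] 0.88
side pocket 0.87 [308. 229.] [620.4 -34.7] 0.95
side pocket 0.86 [290. 198.] [617.1  42.4] 0.86
side pocket 0.57 [274. 171.] [615.5 118.5] 0.91
```

```bash
python3 - <<'E'
from h import *
for n in ("scene","side"):
    c=camera(n)
    for r in regions_of(c,'sleeve_52'):
        m=np.argwhere(r['mask']);u=m.mean(0)[::-1]
        o=[]
        for k,(d,h) in D.items():
            x,uv,a=fit(c,r['mask'],d,h,16 if k in('sleeve_60','sleeve_20') else 4)
            if .7<a<1.1:o.append((k,x.round(1).tolist(),round(a,2)))
        print(n,u.round(),round(r['conf'],2),o)
E
python3 - <<'E'
import cv2
a=cv2.imread('pics/scene0.png')[145:285,130:400];cv2.imwrite('pics/crop0.png',cv2.resize(a,None,fx=2.9,fy=2.9,interpolation=cv2.INTER_CUBIC))
E
```

```text
scene [363. 230.] 0.96 [('sleeve_60', [612.9, 194.6], 0.98)]
scene [294. 175.] 0.94 [('sleeve_44', [450.7, 30.3], 0.84)]
scene [258. 176.] 0.91 [('sleeve_52', [471.0, -49.8], 0.88)]
scene [325. 184.] 0.55 [('sleeve_28', [462.3, 105.8], 0.88)]
scene [145. 254.] 0.54 [('sleeve_20', [735.5, -213.0], 0.82)]
scene [184. 256.] 0.47 [('sleeve_20', [727.2, -137.0], 0.9)]
side [426. 303.] 0.87 [('sleeve_20', [714.1, -228.0], 0.81)]
side [221. 256.] 0.8 [('sleeve_52', [468.6, -49.3], 0.95)]
side [197. 223.] 0.8 [('sleeve_44', [449.2, 31.0], 0.87)]
side [354. 298.] 0.8 [('sleeve_20', [624.2, -185.6], 0.92)]
side [194. 194.] 0.78 [('sleeve_28', [460.0, 105.8], 0.87)]
side [259. 137.] 0.75 [('sleeve_60', [610.7, 195.7], 0.91)]
side [172. 163.] 0.68 [('sleeve_36', [437.2, 200.0], 0.9)]
side [392. 264.] 0.49 [('sleeve_20', [704.1, -153.8], 0.78)]
```

View pics/crop0.png

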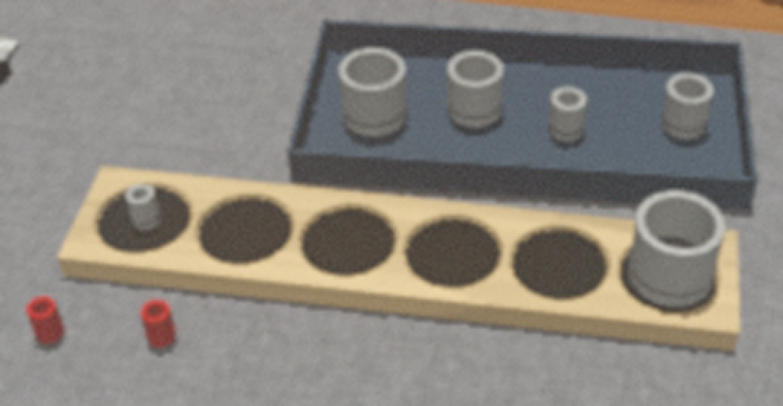

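The two views agree to within about 2 mm.

| Sleeve | Found at (x, y) | Goes to | Pocket centre (x, y) |
|---|---|---|---|
| 52 | (470, -49.5) | pocket_a | (616, 118) |
| 44 | (450, 30.6) | pocket_b | (617.8, 42) |
| 28 | (461, 106) | pocket_d | (621.5, -111) |
| 36 | (439, 199.5) | pocket_c | (620, -35) |

sleeve_60 is at the +y end, so that order runs largest to smallest. The red pieces stand off the rack and are left alone. I'll turn the jaws along world x first.

jog_arm(increments=[[-2.7,-2.4,0,0,0,0,9.4],[-2.7,-2.4,0,0,0,0,9.4],[-2.7,-2.4,0,0,0,0,9.4],[-2.7,-2.4,0,0,0,0,9.4],[-2.7,-2.4,0,0,0,0,9.4],[0,0,0,0,0,10.7,9.4],[0,0,0,0,0,10.7,9.4],[0,0,0,0,0,10.7,9.4],[0,0,0,0,0,10.7,9.4],[0,0,0,0,0,10.7,9.4],[0,0,0,0,0,10.7,9.4],[0,0,0,0,0,10.7,9.4],[0,0,0,0,0,0.5,9.4],[0,0,0,0,0,0,9.4]], squeeze=30)

```text
clock: 2.9
eef_pos: [239.0, 382.1, 227.5]
eef_rot: [3.142, -0.0, 1.575]
wrist_force: [0.4, 0.2, 0.5]
finger_gap: 93.9
```

jog_arm(increments=[[-3.6,1.92,0.6,0,0,0.2,8.2],[-3.6,1.92,0.6,0,0,0,8.2],[-3.6,1.92,0.6,0,0,0,8.2],[-3.6,1.92,0.6,0,0,0,8.2],[-3.6,1.92,0.6,0,0,0,8.2],[-3.6,1.92,0.6,0,0,0,8.2],[-3.6,1.92,0.6,0,0,0,8.2],[-3.6,1.92,0.6,0,0,0,8.2],[-3.6,1.92,0.6,0,0,0,8.2],[-3.6,1.92,0.6,0,0,0,8.2],[-3.6,1.92,0.6,0,0,0,8.2],[-3.6,1.92,0.6,0,0,0,8.2],[0,0,0,0,0,0,8.2],[0,0,0,0,0,0,8.2]])

```text
clock: 4.65
eef_pos: [467.8, -50.3, 155.4]
eef_rot: [-3.141, -0.0, 1.569]
wrist_force: [0.2, 0.6, -0.1]
finger_gap: 82.2
```

```bash
python3 - <<'E'
from h import *
c=camera("wrist");cv2.imwrite("pics/wrist1.png",c["image"][:,:,::-1])
print(read_state()['eef_pos'])
for k,x,y,z in (('52',470,-49.5,53),('44',450,30.6,48)):
    print(k,proj(c,[x,y,z]).round())
for r in regions_of(c,'sleeve_52'):
    m=np.argwhere(r['mask']);print(r['conf'],m.mean(0)[::-1].round(),m.min(0)[::-1],m.max(0)[::-1],fit(c,r['mask'],52,49,4),fit(c,r['mask'],44,44,4))
E
```

```text
[467.77659509 -49.98673769 155.5686624 ]
52 [[282. 217.]]
44 [[257. 120.]]
0.93 [510. 289.] [494 280] [527 300] (array([ 695.70124714, -131.17764721]), array([510.16666667, 289.52181987]), 0.08590767385500624) (array([ 698.63564642, -132.98712677]), array([510.16666667, 289.52181987]), 0.11847406084358751)
0.86 [256. 123.] [231  96] [283 150] (array([449.49920654,  27.87477132]), array([256.48403723, 122.63481806]), 0.6213944357268874) (array([449.14769893,  28.15191721]), array([256.48403723, 122.63481806]), 0.9015429308451031)
0.59 [271.  26.] [254   3] [289  50] (array([461.55226715,  98.97186135]), array([271.1557585 ,  26.25735667]), 0.26460963840424573) (array([461.4243433 , 100.77399648]), array([271.1557585 ,  26.25735667]), 0.37231594986748756)
```

View pics/wrist1.png

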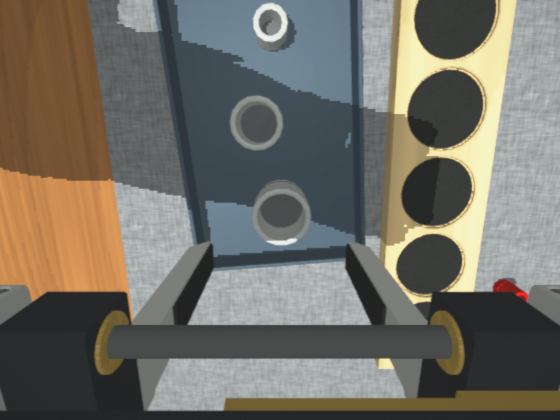

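The wrist view shows sleeve_52's rim at about (282,214), against a predicted (282,217), so the fix holds. Descending to grip.

jog_arm(increments=[[0.05,0.22,2.3,0,0,0,8.2],[0,0,2.3,0,0,0,8.2],[0,0,2.3,0,0,0,8.2],[0,0,2.3,0,0,0,8.2],[0,0,1.5,0,0,0,8.2],[0,0,0.85,0,0,0,8.2],[0,0,0,0,0,0,8.2],[0,0,0,0,0,0,4.5],[0,0,0,0,0,0,4.5],[0,0,0,0,0,0,4.5],[0,0,0,0,0,0,4.5],[0,0,0,0,0,0,4.5]], squeeze=30)

```text
clock: 6.25
eef_pos: [470.3, -50.2, 40.2]
eef_rot: [3.142, 0.0, 1.567]
wrist_force: [-2.8, -0.3, 5.2]
finger_gap: 52.3
```

jog_arm(increments=[[0,0,-1,0,0,0,4.5],[0,0,-2,0,0,0,4.5],[0,0,-2,0,0,0,4.5],[0,0,-2,0,0,0,4.5],[0,0,-2,0,0,0,4.5],[1.4,1.2,0,0,0,0,4.5],[2.2,1.9,0,0,0,0,4.5],[2.2,1.9,0,0,0,0,4.5],[2.2,1.9,0,0,0,0,4.5],[2.2,1.9,0,0,0,0,4.5],[2.2,1.9,0,0,0,0,4.5],[2.2,1.9,0,0,0,0,4.5],[1.4,1.2,0,0,0,0,4.5],[0.8,0.8,0,0,0,0.2,4.5],[0,0,0,0,0,0,4.5],[0,0,0,0,0,0,4.5]])

```text
clock: 8.25
eef_pos: [616.5, 117.0, 129.7]
eef_rot: [-3.141, 0.0, 1.564]
wrist_force: [0.2, -0.1, -2.3]
finger_gap: 52.2
```

```bash
python3 - <<'E'
from h import *
for n in("side","scene"):
    c=camera(n);cv2.imwrite(f"pics/{n}2.png",c["image"][:,:,::-1])
E
```

```text
(no output)
```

View pics/side2.png

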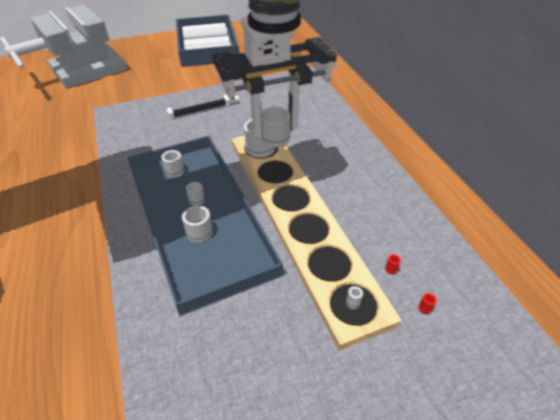

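The side view shows sleeve_52 held upright at about (275,125) over pocket_a. Lowering.

jog_arm(increments=[[0,0,2.0,0,0,0.2,4.5],[0,0,2.0,0,0,0,4.5],[0,0,1.8,0,0,0,4.5],[0,0,1.2,0,0,0,4.5],[0,0,0.5,0,0,0,4.5],[0,0,0.2,0,0,0,4.5],[0,0,0,0,0,0,4.5],[0,0,0,0,0,0,4.5]])

```text
clock: 9.35
eef_pos: [617.0, 117.4, 53.4]
eef_rot: [3.141, -0.0, 1.56]
wrist_force: [0.5, -0.2, -3.3]
finger_gap: 52.8
```

jog_arm(increments=[[0,0,0.1,0,0,0,4.5],[0,0,0,0,0,0,4.5],[0,0,0,0,0,0,5.8],[0,0,0,0,0,0,6.6],[0,0,0,0,0,0,7.6],[0,0,-1,0,0,0,7.8],[0,0,-2,0,0,0,7.8],[0,0,-2.5,0,0,0,7.8],[0,0,-2.5,0,0,-0.6,7.8],[-2.0,-3.0,0,0,0,0,7.4],[-2.0,-4.0,0,0,0,0,7.4],[-2.0,-4.0,0,0,0,0,7.4],[-1.7,-3.5,0,0,0,0,7.4],[-1.0,-2.0,0,0,0,0,7.4],[0,0,0,0,0,0,7.4],[0,0,0,0,0,0,7.4]])

```text
clock: 11.35
eef_pos: [452.8, 30.6, 132.9]
eef_rot: [3.14, -0.0, 1.571]
wrist_force: [0.9, -0.2, -0.1]
finger_gap: 73.8
```

```bash
python3 - <<'E'
from h import *
c=camera("side");cv2.imwrite("pics/side3.png",c["image"][:,:,::-1])
c=camera("wrist");cv2.imwrite("pics/wrist3.png",c["image"][:,:,::-1])
print(proj(c,[[450,30.6,48],[461,105.8,38],[439.5,199.5,43]]).round())
E
```

```text
[[276. 224.]
 [290. 127.]
 [260. -16.]]
```

View pics/side3.png

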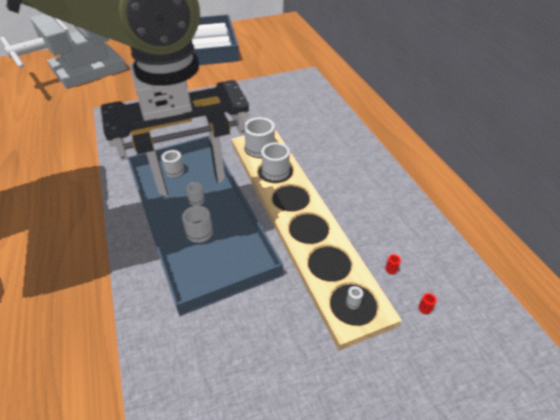

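View pics/wrist3.png

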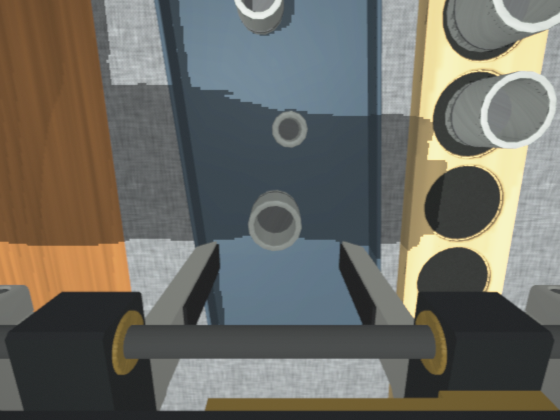

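Sleeve_52 stands in pocket_a, at side (276,163). Sleeve_44's rim is at about (275,222), against a predicted (276,224). Taking sleeve_44.

jog_arm(increments=[[0,-0.28,2.3,0,0,0,7.4],[0,0,2.3,0,0,0,7.4],[0,0,2.3,0,0,0,7.4],[0,0,1.6,0,0,0,7.4],[0,0,0.8,0,0,0,7.4],[0,0,0,0,0,0,7.4],[0,0,0,0,0,0,3.7],[0,0,0,0,0,0,3.7],[0,0,0,0,0,0,3.7],[0,0,0,0,0,0,3.7],[0,0,0,0,0,0,3.7]], squeeze=30)

```text
clock: 12.82
eef_pos: [449.2, 30.3, 39.2]
eef_rot: [3.141, 0.0, 1.571]
wrist_force: [-0.8, -0.3, 4.9]
finger_gap: 43.6
```

jog_arm(increments=[[0,0,-1,0,0,0,3.7],[0,0,-2,0,0,0,3.7],[0,0,-2,0,0,0,3.7],[0,0,-2,0,0,0,3.7],[0,0,-2,0,0,0,3.7],[0.1,1.5,0,0,0,0,3.7],[0.2,2.4,0,0,0,0,3.7],[0.2,2.4,0,0,0,0,3.7],[0.2,2.4,0,0,0,0,3.7],[0.2,2.4,0,0,0,0,3.7],[0.2,2.4,0,0,0,0,3.7],[0.1,2.0,0,0,0,0,3.7],[0,1.4,0,0,0,0,3.7],[0,0,0,0,0,0,3.7],[0,0,0,0,0,0,3.7],[0,0,2.0,0,0,0,3.7],[0,0,2.0,0,0,0,3.7],[0,0,1.6,0,0,0,3.7],[0,0,0.8,0,0,0,3.7],[0,0,0,0,0,0,3.7]])

```text
clock: 15.32
eef_pos: [617.9, 42.3, 64.5]
eef_rot: [-3.141, 0.0, 1.571]
wrist_force: [0.4, 0.2, -2.6]
finger_gap: 43.5
```

jog_arm(increments=[[0,0,0.8,0,0,0,3.7],[0,0,0.35,0,0,0,3.7],[0,0,0.12,0,0,0,3.7],[0,0,0,0,0,0,3.7],[0,0,0,0,0,0,5.0],[0,0,0,0,0,0,5.8],[0,0,0,0,0,0,6.6],[0,0,-1,0,0,0,6.8],[0,0,-2,0,0,0,6.8],[0,0,-2.5,0,0,0,6.8],[0,0,-2.5,0,0,0,6.8],[0.8,-2.0,0,0,0,0,6.0],[1.5,-3.5,0,0,0,0,6.0],[1.5,-3.5,0,0,0,0,6.0],[1.5,-3.5,0,0,0,0,6.0],[1.0,-2.2,0,0,0,0,6.0],[0.1,-1.0,0,0,0,0,6.0],[0,0,0,0,0,0,6.0],[0,0,0,0,0,0,6.0]])

```text
clock: 17.7
eef_pos: [461.8, 106.0, 132.6]
eef_rot: [3.141, -0.0, 1.57]
wrist_force: [0.2, -0.2, 0.5]
finger_gap: 60.3
```

```bash
python3 - <<'E'
from h import *
c=camera("side");cv2.imwrite("pics/side4.png",c["image"][:,:,::-1])
c=camera("wrist");cv2.imwrite("pics/wrist4.png",c["image"][:,:,::-1])
print(proj(c,[[461,105.8,38],[439.5,199.5,43]]).round())
E
```

```text
[[279. 221.]
 [250. 102.]]
```

View pics/side4.png

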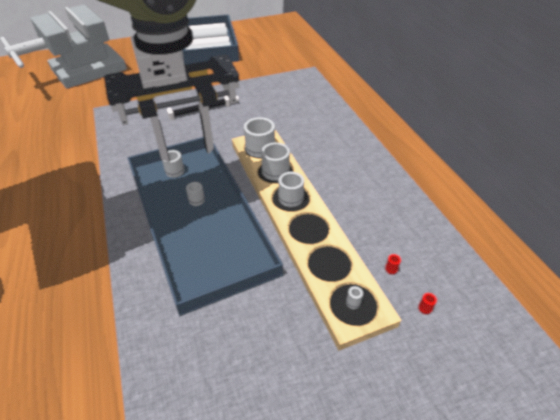

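View pics/wrist4.png

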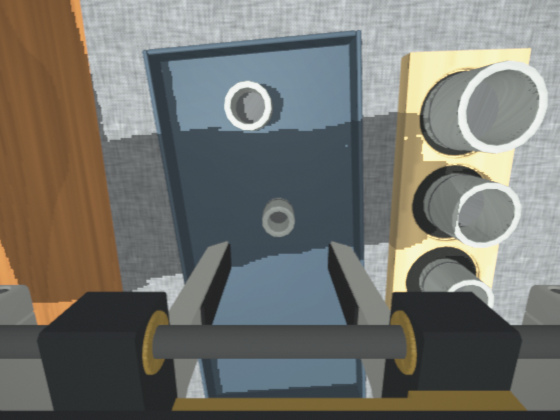

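Sleeve_44 stands in pocket_b, at side (291,190). Sleeve_28's rim is at about (278,218), against a predicted (279,221). Taking it with a slightly lower grip.

jog_arm(increments=[[0.08,-0.05,2.3,0,0,0,6.0],[0,0,2.3,0,0,0,6.0],[0,0,2.3,0,0,0,6.0],[0,0,1.8,0,0,0,6.0],[0,0,0.96,0,0,0,6.0],[0,0,0,0,0,0,6.0],[0,0,0,0,0,0,2.2],[0,0,0,0,0,0,2.2],[0,0,0,0,0,0,2.2],[0,0,0,0,0,0,2.2],[0,0,0,0,0,0,2.2]], squeeze=25)

```text
clock: 19.18
eef_pos: [460.7, 107.2, 35.9]
eef_rot: [3.141, -0.0, 1.571]
wrist_force: [-0.8, 0.6, 4.4]
finger_gap: 27.4
```

jog_arm(increments=[[0,0,-1,0,0,0,2.2],[0,0,-2,0,0,0,2.2],[0,0,-2,0,0,0,2.2],[0,0,-2,0,0,0,2.2],[0,0,-2,0,0,0,2.2],[-1.2,0.9,0,0,0,0,2.2],[-2.8,2.06,0,0,0,0,2.2],[-2.8,2.06,0,0,0,0,2.2],[-2.8,2.06,0,0,0,0,2.2],[-2.8,2.06,0,0,0,0,2.2],[-2.8,2.06,0,0,0,0,2.2],[-2.8,2.06,0,0,0,0,2.2],[-2.8,2.06,0,0,0,0,2.2],[-1.0,0.8,0,0,0,0,2.2],[0,0,0,0,0,0,2.2],[0,0,2.0,0,0,0,2.2],[0,0,2.0,0,0,0,2.2],[0,0,1.6,0,0,0,2.2],[0,0,0.8,0,0,0,2.2],[0,0,0,0,0,0,2.2]])

```text
clock: 21.68
eef_pos: [621.6, -110.7, 61.1]
eef_rot: [-3.141, -0.0, 1.571]
wrist_force: [-0.6, 0.1, -1.0]
finger_gap: 27.4
```

jog_arm(increments=[[0,0,0.8,0,0,0,2.2],[0,0,0.35,0,0,0,2.2],[0,0,0.1,0,0,0,2.2],[0,0,0,0,0,0,2.2],[0,0,0,0,0,0,3.4],[0,0,0,0,0,0,4.2],[0,0,0,0,0,0,5.0],[0,0,-1,0,0,0,5.2],[0,0,-2,0,0,0,5.2],[0,0,-2.5,0,0,0,5.2],[0,0,-2.5,0,0,0,6.6],[0,0,-0.5,0,0,0,6.6]])

```text
clock: 23.18
eef_pos: [622.6, -111.0, 137.1]
eef_rot: [3.138, 0.001, 1.571]
wrist_force: [0.7, 0.8, -0.3]
finger_gap: 65.3
```

jog_arm(increments=[[1.5,-0.9,0,0,0,0,6.6],[3.5,-2.05,0,0,0,0,6.6],[3.5,-2.05,0,0,0,0,6.6],[3.5,-2.05,0,0,0,0,6.6],[3.5,-2.05,0,0,0,0,6.6],[3.5,-2.05,0,0,0,0,6.6],[3.5,-2.05,0,0,0,0,6.6],[3.5,-2.05,0,0,0,0,6.6],[3.2,-2.0,0,0,0,0,6.6],[1.7,-0.95,0,0,0,0,6.6],[0,0,0,0,0,0,6.6],[0,0,0,0,0,0,6.6]])

```text
clock: 24.68
eef_pos: [439.4, 197.8, 133.7]
eef_rot: [-3.141, 0.0, 1.571]
wrist_force: [0.0, -0.2, -0.8]
finger_gap: 66.1
```

```bash
python3 - <<'E'
from h import *
c=camera("side");cv2.imwrite("pics/side5.png",c["image"][:,:,::-1])
c=camera("wrist");cv2.imwrite("pics/wrist5.png",c["image"][:,:,::-1])
print(proj(c,[[439.5,199.5,43]]).round())
E
```

```text
[[279. 219.]]
```

View pics/side5.png

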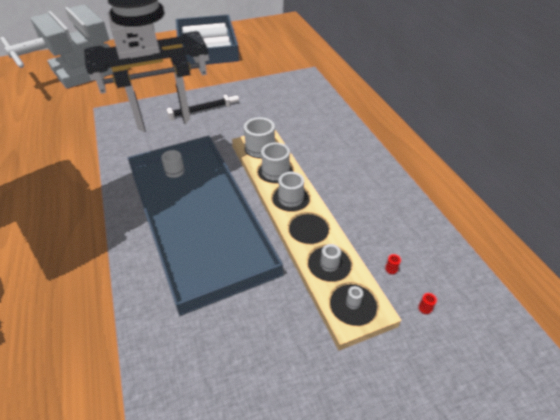

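View pics/wrist5.png

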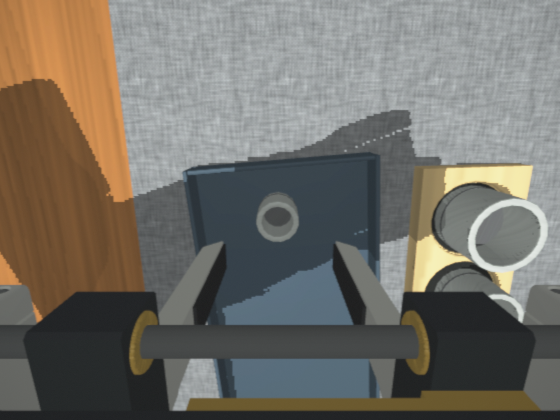

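Sleeve_28 stands in pocket_d, at side (331,258). Sleeve_36's rim is at (278,219), where predicted. Taking it.

jog_arm(increments=[[0.15,0,2.3,0,0,0,6.6],[0,0,2.3,0,0,0,6.6],[0,0,2.3,0,0,0,6.6],[0,0,1.7,0,0,0,6.6],[0,0,0.95,0,0,0,6.6],[0,0,0,0,0,0,6.6],[0,0,0,0,0,0,3.0],[0,0,0,0,0,0,3.0],[0,0,0,0,0,0,3.0],[0,0,0,0,0,0,3.0],[0,0,0,0,0,0,3.0]], squeeze=28)

```text
clock: 26.15
eef_pos: [439.8, 199.7, 38.9]
eef_rot: [3.141, -0.0, 1.571]
wrist_force: [-2.3, 0.3, 5.7]
finger_gap: 35.0
```

jog_arm(increments=[[0,0,-1,0,0,0,3.0],[0,0,-2,0,0,0,3.0],[0,0,-2,0,0,0,3.0],[0,0,-2,0,0,0,3.0],[0,0,-2,0,0,0,3.0],[-1.2,1.0,0,0,0,0,3.0],[-2.9,2.2,0,0,0,0,3.0],[-2.9,2.2,0,0,0,0,3.0],[-2.9,2.2,0,0,0,0,3.0],[-2.9,2.2,0,0,0,0,3.0],[-2.9,2.2,0,0,0,0,3.0],[-2.9,2.2,0,0,0,0,3.0],[-2.9,2.2,0,0,0,0,3.0],[-1.95,1.6,0,0,0,0,3.0],[0,0,0,0,0,0,3.0],[0,0,2.0,0,0,0,3.0],[0,0,2.0,0,0,0,3.0],[0,0,1.6,0,0,0,3.0],[0,0,0.8,0,0,0,3.0],[0,0,0,0,0,0,3.0]])

```text
clock: 28.65
eef_pos: [619.6, -34.8, 64.2]
eef_rot: [-3.141, -0.0, 1.571]
wrist_force: [-0.7, 0.0, -0.5]
finger_gap: 35.1
```

jog_arm(increments=[[0,0,0.8,0,0,0,3.0],[0,0,0.35,0,0,0,3.0],[0,0,0.12,0,0,0,3.0],[0,0,0,0,0,0,3.0],[0,0,0,0,0,0,4.2],[0,0,0,0,0,0,5.0],[0,0,0,0,0,0,5.8],[0,0,-1,0,0,0,6.0],[0,0,-2,0,0,0,6.0],[0,0,-2.5,0,0,0,6.0],[0,0,-2.5,0,0,0,6.0],[0,-3,-1,0,0,0,6.0],[0,-4,-1,0,0,0,6.0],[0,-4,-1,0,0,0,6.0],[0,-4,0,0,0,0,6.0],[0,-3,0,0,0,0,6.0],[0,0,0,0,0,0,6.0],[0,0,0,0,0,0,6.0]])

```text
clock: 30.9
eef_pos: [440.5, -35.0, 163.0]
eef_rot: [3.14, 0.0, 1.571]
wrist_force: [-0.5, 0.3, 0.5]
finger_gap: 59.9
```

```bash
python3 - <<'E'
from h import *
P=np.array([[616,118],[617.8,42],[620.3,-35],[621.5,-110.8]])
for n in("side","scene"):
    c=camera(n);cv2.imwrite(f"pics/{n}6.png",c["image"][:,:,::-1])
    for r in regions_of(c,'sleeve_52'):
        for k,(d,h) in D.items():
            x,uv,a=fit(c,r['mask'],d,h,16)
            if .75<a<1.1: print(n,uv.round(),k,x.round(1),round(a,2),'off pocket',(x-P[np.argmin(np.linalg.norm(P-x,axis=1))]).round(1))
i=cv2.imread('pics/side6.png')[100:350,210:450];cv2.imwrite('pics/crop6.png',cv2.resize(i,None,fx=2.4,fy=2.4,interpolation=cv2.INTER_CUBIC))
E
```

```text
side [330. 257.] sleeve_28 [ 621.4 -112.3] 0.91 off pocket [-0.1 -1.5]
side [309. 221.] sleeve_36 [619.5 -36.7] 0.93 off pocket [-0.8 -1.7]
side [260. 136.] sleeve_52 [614.8 199.4] 0.93 off pocket [-1.2 81.4]
side [290. 189.] sleeve_44 [617.7  41.9] 0.92 off pocket [-0.1 -0.1]
side [275. 160.] sleeve_52 [616.5 119.7] 0.91 off pocket [0.5 1.7]
side [354. 297.] sleeve_20 [ 624.2 -185.2] 0.86 off pocket [  2.7 -74.4]
side [308. 230.] sleeve_44 [609.6 -54.9] 0.89 off pocket [-10.7 -19.9]
side [392. 264.] sleeve_20 [ 704.5 -153.4] 0.81 off pocket [ 83.  -42.6]
side [426. 303.] sleeve_20 [ 714.3 -227.8] 0.8 off pocket [  92.8 -117. ]
scene [324. 228.] sleeve_52 [617.3 119. ] 0.87 off pocket [1.3 1. ]
scene [286. 225.] sleeve_44 [618.8  42.2] 0.91 off pocket [1.  0.2]
scene [363. 230.] sleeve_60 [612.7 195.2] 0.95 off pocket [-3.3 77.2]
scene [213. 219.] sleeve_28 [ 623.3 -111.1] 0.88 off pocket [ 1.8 -0.3]
scene [248. 221.] sleeve_36 [620.6 -37.1] 0.8 off pocket [ 0.3 -2.1]
scene [145. 254.] sleeve_20 [ 735.4 -213.1] 0.8 off pocket [ 113.9 -102.3]
scene [179. 216.] sleeve_20 [ 626.2 -184.8] 0.81 off pocket [  4.7 -74. ]
scene [184. 256.] sleeve_20 [ 726.2 -137.5] 0.83 off pocket [104.7 -26.7]
```

View pics/crop6.png

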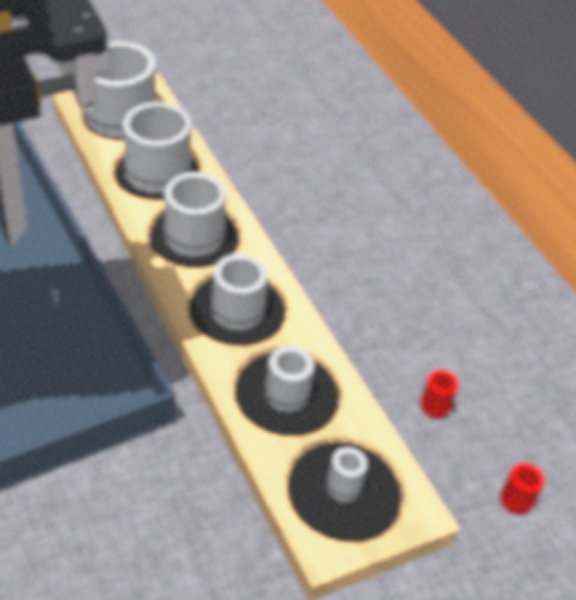

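View pics/scene6.png

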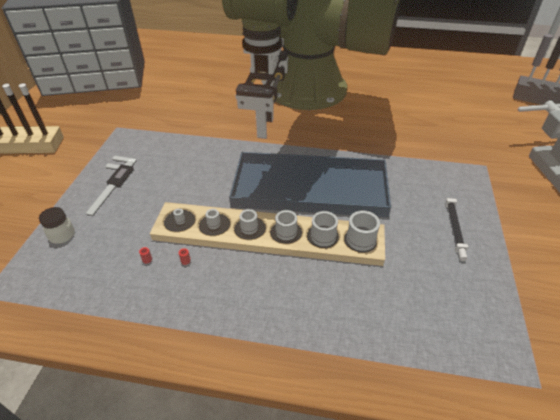

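All six stand upright in descending order and within about 2 mm of their pocket centres. The tray is empty and the gripper is clear.

```bash
python3 -c "
from cell import *
print(sign_off())"
```

```text
the job is handed in; nothing more can be done
None
```

The four loose sleeves are in the rack and the job is handed in, after about 31 s of the 86 s allowed. From the +y end the row now runs 60, 52, 44, 36, 28, 20. I did not touch the two end sleeves or the red look-alikes.

- **Position:** fits in the scene and side pictures put each moved sleeve within about 2 mm of its pocket centre. The tray was empty and the gripper was clear of everything.
- **Upright and flat:** all six look upright in the pictures. I did not measure whether each one sits flat; I judged it from the pictures and from releasing each sleeve about 1 mm or less above the floor.
- **Forces:** the wrist force read under 10 N at the end of every move; I did not check it in between.
- **Disagreement:** one side-view mask near pocket_c was read as a 44 mm sleeve about 20 mm off centre. It centres on the pocket, and the pictures show only the 36 mm sleeve there, so I took it as the pocket itself. Another fit read sleeve_60 as a 52 mm sleeve, because the gripper partly hid it in that picture.

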